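# Move a top-heavy trunnion column between docking racks

## Task

Take the column carrier by its orange grip, lift it, draw it towards the robot out of the blue storage rack's fork, and hold it clear of both racks with its top-heavy column balanced upright for at least five seconds; the column is pivoted and topples by itself as soon as the fork no longer holds it, so keep it from falling by rolling the carrier. Then slide it into the green rack's fork with the column still upright, set it down gently, squarely and fully home on the landing plate and let go. The robot must not touch the column itself, it must never fall over, and the other things on the bench must stay where they are.

Things in the scene. Friction and masses are not known exactly. Their poses are not given: they have to be found in the camera images.
- carrier: Carrier, 0.60 kg without the column. Origin: centre of its underside below the grip; x runs along it to the column, z up. White foot plate 300 x 80 x 12 mm, x = -0.12 to 0.18. Orange grip 60 mm along x, 24 mm wide along y, z = 0.012 to 0.085. Steel counterweight 50 x 70 mm, x = -0.115 to -0.065, up to z = 0.044. Loose; balances at the grip within 5 mm; at the start docked in the blue rack.
- grip (a point): Where to grip the carrier: middle of the orange block, 65 mm above the carrier's underside; close across its 24 mm width (the carrier's y), from above. Axes as the carrier's.
- pivot (a point): Middle of the column's pivot in the carrier's yoke: x = 0.14, y = 0, z = 0.14 in the carrier's frame; axes as the carrier's. The two yoke posts, 10 x 16 mm, stand at the carrier's x = 0.104 and 0.176 and reach up to z = 0.158.
- column: Column pivoted in the yoke. Origin at the pivot, x = the pivot axis (the carrier's x), z up along the column. It can only roll about x, +-0.65 rad from the carrier. Mass 0.30 kg +-10 percent, centre of mass 10 mm above the pivot, inertia about the pivot 0.0029 kg m2. Rubber bushes pull it towards the carrier's z: 0.018 N m/rad, damping 0.0008 N m s/rad. Robot must not touch it.
- bulb (a point): Centre of the column's amber bulb (60 mm diameter), on its axis 70 mm above the pivot; tube goes on above it to a red cap, 32 mm wide, whose top is 182 mm above the pivot. Bushes are too weak to hold the column up: over a level carrier it topples with a time constant of about 0.5 s; rolling the carrier about its x by phi adds the torque 0.018 * phi to the column.
- column_foot (a point): Underside of the column's steel foot (36 mm wide, 30 mm tall), on its axis 105 mm below the pivot. Between foot and bulb is a glass tube 32 mm wide. At the start the column stands or leans between the blue rack's prongs, within 0.1 rad of upright.
- store_rack: Blue rack in which the carrier stands at the start. Fixed. Origin: on the bench below the grip of a docked carrier; x runs to its fork post (away from the robot), z up. Landing plate 340 x 130 x 6 mm, x = -0.14 to 0.20; fork post at x = 0.215. A docked carrier has the rack's x, y and yaw, stands on the plate (underside 6 mm above the bench), column between the prongs.
- bench_rack: Green rack, the destination, same shape as the blue one. Fixed. Origin: on the bench below the grip of a docked carrier; x runs to its fork post (away from the robot), z up. Landing plate 340 x 130 x 6 mm, x = -0.14 to 0.20; fork post at x = 0.215. A docked carrier has the rack's x, y and yaw, stands on the plate (underside 6 mm above the bench), column between the prongs.
- store_rack_fork (a point): Middle between the blue rack's prongs, on a docked column's axis: x = 0.14, z = 0.280 in the rack's frame. Two 8 mm prongs at this height, open to -x: 42 mm free gap from the post to x = 0.135, flaring to 80 mm at the mouth, x = 0.106. A docked column has 5 mm of play to either side and comes to lean on one prong by 0.04 to 0.13 rad; while inside, lift the carrier 30 mm at most (bulb).
- bench_rack_fork (a point): Middle between the green rack's prongs, on a docked column's axis: x = 0.14, z = 0.280 in the rack's frame. Two 8 mm prongs at this height, open to -x: 42 mm free gap from the post to x = 0.135, flaring to 80 mm at the mouth, x = 0.106. A docked column has 5 mm of play to either side and comes to lean on one prong by 0.04 to 0.13 rad; while inside, lift the carrier 30 mm at most (bulb).
- reagent_bottle: Bystander, to be left alone: white reagent jar with a white lid, 86 mm wide, 170 mm tall. Origin at its underside.
- red_jar: Bystander, to be left alone: red jar, 70 mm wide, 80 mm tall. Origin at its underside.
- wash_bottle: Bystander, to be left alone: clear bottle with a white cap, 66 mm wide, 190 mm tall. Origin at its underside.
- weigh_tub: Bystander, to be left alone: small white open tub, 64 mm wide, 30 mm tall. Origin at its underside.
- beaker: Bystander, to be left alone: glass beaker, 72 mm wide, 90 mm tall. Origin at its underside.
- steel_weight: Bystander, to be left alone: knobbed steel weight, 40 mm wide, 54 mm tall. Origin at its underside.
- bench_spatula: Bystander, to be left alone: spatula lying on the bench. Origin at its underside.

How it is judged:
By the outcome, as a careful person would: the job done as asked, in the order asked, and still so for the second after the job is handed in, with the robot touching nothing.
It also fails if it takes over 72 s, if anything falls off the work surface, if the arm or the gripper's body presses on something with over 40 N, if the wrist force passes 120 N, or if a joint passes its speed limit or range.

## Robot

A 6-joint arm with a two-finger parallel gripper is mounted at the origin on the work surface. World frame = base frame: x ahead of the robot, y to its left, z up, the work surface at z = 0. Lengths are in m, angles in rad, forces in N, time in s.
With the tool pointing down it reaches from about 0.425 to 0.95 m from the base axis. Payload 3.5 kg.
Tool frame: the origin (TCP) lies between the finger pads; the fingertips stand 19 mm ahead of it and the grasp point (between the pads) is the TCP; z points along the fingers, y is the line along which they close (so a half turn about z gives the same grasp; the last joint's range is limited). The gripper opens to 85 mm and grips with 20 to 120 N. Pads are 22 mm wide; open, the fingers measure 114 mm over their backs; the gripper's body (76 mm by 85 mm) begins 54 mm behind the grasp point. The pads swing forward as they close: fully open they stand 13 mm farther back than shut.
Start: joints at [1.065, 0.286, 1.577, -0, 1.279, -0.15], TCP at [0.235, 0.633, 0.25] pointing down, gripper open.
Joint ranges: [-2.77, 2.77], [-0.9, 2.22], [0.21, 2.48], [-1.53, 4.67], [0.24, 2.81], [-2.84, 2.84]. Speed limits (rad/s): [2.79, 2.79, 3.14, 3.14, 3.14, 3.14].

## Interface

Orientations are given as a unit quaternion [x, y, z, w].
In Python, from plant import monitor, eyes, ctrl gives the robot as it stands.
- The arm moves only by the shell command python3 -m handwheel 'ROWS' [FORCE]. ROWS is JSON, a list of rows, each a list of 7 numbers: the shift along the tool's x, y, z in units of 40 cm (1.0 is 40 cm), then the turn, a rotation vector about the tool's x, y, z in units of pi rad (1.0 is pi rad), then the opening, from -1 (shut) to 1 (fully open). A call has 1 to 12 rows; each row is the pose to reach, as a shift and turn from the pose commanded when the call began, along the tool's axes at that moment, turning the shorter way round; what a row does not reach only later rows make up. A row lasts 1/8 s, in which the tool goes at most 62.5 mm and 10.7 degrees, less where a joint would pass 70% of its speed; a pose out of reach is approached as far as the arm can. A call with a number of a shift or a turn outside -1 to 1 is refused whole. A call with a gripper value outside its range is refused whole. The fingers move at their own pace and stop on an object; FORCE is the grip in N (left out, the last holds). Time passes only in rows, so rows that repeat a pose let the fingers close. It gives the time, the measured TCP pose, the force, the opening and the grip force at its end, in the units of the state.
- monitor.get_state(): the state, without advancing time (a new reading comes with each control period).
- eyes.read_camera(name): name is "scene" or "top" or "wrist"; returns the picture (384x512x3 uint8, red, green, blue); there is no depth.
- eyes.camera_params(name): a dict with "K" (3x3 intrinsics, pixels), "R" (3x3) and "t" (3): a world point X has camera coordinates R X + t. Camera axes: x right, y down, z forward; pixel columns grow to the right and rows downward; lengths in m; the calibration is good to about 2 mm. A picture is of the moment at which its call begins: read the wrist's pose just before it. camera_params takes no time and is no camera call; for the wrist camera it gives the pose at the moment of the call.
- ctrl.sign_off(): hands the job in; it is judged then, once.
The state is a dict: "time": time; "qpos": joint angles; "dq": joint speeds; "joint_efforts": joint torques, N m; "eef_pos": TCP position; "tcp_rot": TCP orientation; "contact_force": force on the tool from outside, world axes, zero at the start; "wrist_torque": the same for the moment, N m; "opening": opening from 0.0 (shut) to 1.0 (fully open); "finger_force": force on a finger pad.
Only numpy, scipy, OpenCV 4.12 (cv2) and the standard library are available. Lean on these libraries where they do the work, as an engineer would, in place of code of your own. Each camera call takes 0.05 s, during which the arm holds its last target. There are 200 camera calls.

## Working session

There is one attempt and no reset: what is moved stays moved. The work goes in short steps, Python scripts to look and compute and a shell command to move; the robot and the scene stay as the last step left them, time stands still between calls to the robot, and variables do not carry over. Pictures are saved under pics/ and viewed, at most 10 in all, crops included, and the job is handed in when it is done.

```bash
ls; mkdir -p pics
python3 - <<'E'
from plant import monitor, eyes, ctrl
import cv2,numpy as np
s=monitor.get_state(); print(s)
for n in ("scene","top"):
    p=eyes.camera_params(n); print(n,p['K'].tolist() if hasattr(p['K'],'tolist') else p['K'],np.round(p['R'],3).tolist(),np.round(p['t'],3).tolist(), (-np.array(p['R']).T@np.array(p['t'])).round(3))
    im=eyes.read_camera(n); cv2.imwrite(f'pics/{n}0.png',im[:,:,::-1])
E
```

```text
pics
{'time': 0.0, 'qpos': array([ 1.06495542e+00,  2.87150793e-01,  1.57816811e+00, -3.06626094e-05,
        1.27859871e+00, -1.49997014e-01]), 'dq': array([-0.00040027,  0.00169356, -0.00084951,  0.00083598, -0.00057787,
        0.00080129]), 'joint_efforts': array([-6.57736236e-04, -4.05970001e+01, -2.92629898e+01, -1.31443780e-04,
        5.70871387e-03, -7.68139046e-06]), 'eef_pos': array([0.2348354 , 0.63218216, 0.24896186]), 'tcp_rot': array([ 1.76980224e-01,  9.84213721e-01, -1.10526296e-03, -3.60509559e-04]), 'contact_force': array([-1.05239061, -0.67559431, -0.53237239]), 'wrist_torque': array([-0.01084431,  0.06967924, -0.01803189]), 'finger_force': 0.0, 'opening': 0.9972785786396924}
scene [[349.6904838312172, 0.0, 253.52280953098216], [0.0, 349.6904838312172, 190.86018083970117], [0.0, 0.0, 1.0]] [[-0.184, 0.983, 0.02], [0.68, 0.142, -0.719], [-0.709, -0.119, -0.695]] [0.157, -0.234, 1.752] [1.431 0.087 1.046]
top [[485.7429265181443, 0.0, 248.7401049613286], [0.0, 485.7429265181443, 183.57919649983742], [0.0, 0.0, 1.0]] [[0.009, -1.0, -0.009], [-0.99, -0.008, -0.141], [0.141, 0.011, -0.99]] [-0.041, 0.569, 1.827] [ 0.305 -0.056  1.889]
```

View pics/scene0.png

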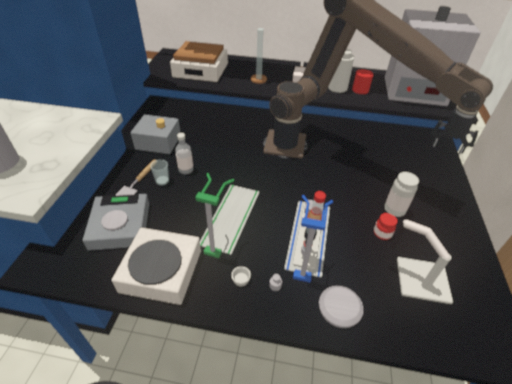

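View pics/top0.png

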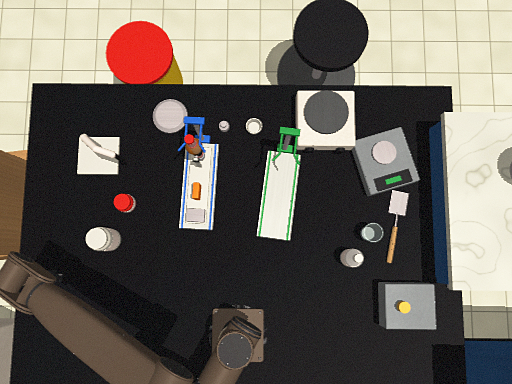

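Run:
```python
import cv2,numpy as np
im=cv2.imread('pics/top0.png'); 
cv2.imwrite('pics/topz.png',cv2.resize(im[105:245,165:310],None,fx=5,fy=4.2857*0+4,interpolation=cv2.INTER_CUBIC))
im=cv2.imread('pics/scene0.png')
cv2.imwrite('pics/scenez.png',cv2.resize(im[165:290,185:345],None,fx=4.6,fy=4.6,interpolation=cv2.INTER_CUBIC))
```

```text
(no output)
```

View pics/topz.png

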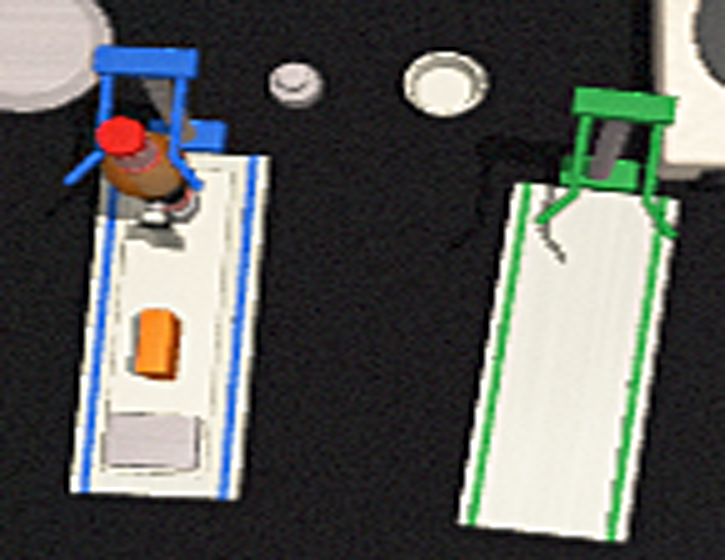

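View pics/scenez.png

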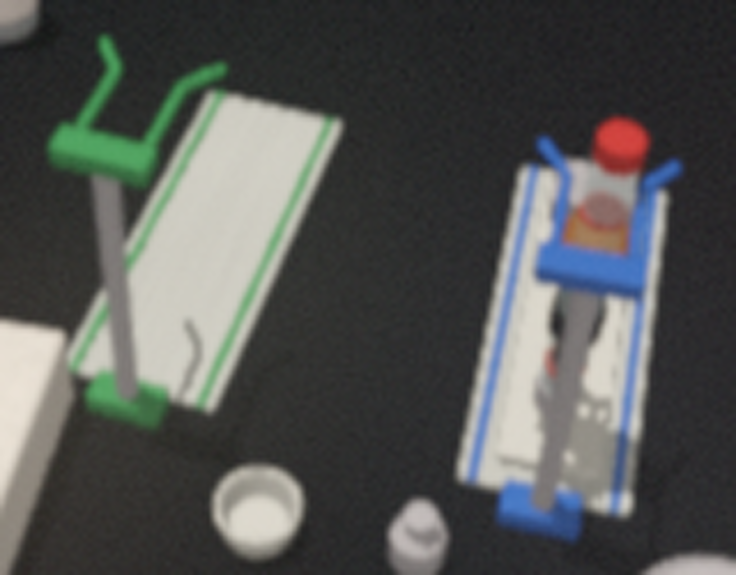

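```bash
cat > h.py <<'E'
import numpy as np, cv2
from plant import monitor, eyes, ctrl
from scipy.spatial.transform import Rotation as Rn
P={n:{k:np.array(v) for k,v in eyes.camera_params(n).items()} for n in('scene','top')}
def ray(n,uv):
    p=P[n]; d=p['R'].T@np.linalg.solve(p['K'],[uv[0],uv[1],1]); return -p['R'].T@p['t'], d/np.linalg.norm(d)
def onz(n,uv,z):
    o,d=ray(n,uv); return o+d*(z-o[2])/d[2]
def tri(a,b):
    (o,d),(p,e)=a,b; s,t=np.linalg.lstsq(np.c_[d,-e],p-o,rcond=None)[0]; x,y=o+s*d,p+t*e; return (x+y)/2,np.linalg.norm(x-y)
def fit(model,pts): # 2D rigid
    m,q=np.array(model),np.array(pts); mc,qc=m.mean(0),q.mean(0); a,b=m-mc,q-qc
    yaw=np.arctan2((a[:,0]*b[:,1]-a[:,1]*b[:,0]).sum(),(a*b).sum())
    R=np.array([[np.cos(yaw),-np.sin(yaw)],[np.sin(yaw),np.cos(yaw)]]); o=qc-R@mc
    return o,yaw,np.linalg.norm(m@R.T+o-q,axis=1)
E
python3 - <<'E'
from h import *
T=lambda u,v:((u+.5)/5-.5+165,(v+.5)/4-.5+105); S=lambda u,v:((u+.5)/4.6-.5+185,(v+.5)/4.6-.5+165)
NL,NR,FL,FR=(-.14,.065),(-.14,-.065),(.2,.065),(.2,-.065)
tb=[(NL,T(72,493)),(NR,T(238,499)),(FR,T(270,156))]
tg=[(NL,T(459,524)),(NR,T(627,541)),(FR,T(680,198)),(FL,T(515,183))]
sg=[(NR,S(212,92)),(NL,S(343,122)),(FR,S(68,372)),(FL,S(211,410))]
sb=[(NR,S(522,165)),(NL,S(667,190)),(FR,S(460,480)),(FL,S(630,515))]
for l,c,d in(('blue top','top',tb),('blue sc','scene',sb),('green top','top',tg),('green sc','scene',sg)):
    o,y,e=fit([a for a,_ in d],[onz(c,b,.006)[:2] for _,b in d]); print(l,o.round(4),round(y,4),e.round(4))
top=cv2.imread('pics/top0.png');sc=cv2.imread('pics/scene0.png')
def cen(im,lo,hi,box):
    h=cv2.cvtColor(im,cv2.COLOR_BGR2HSV); m=cv2.inRange(h,lo,hi); k=np.zeros_like(m);x0,y0,x1,y1=box;k[y0:y1,x0:x1]=255;m&=k
    ys,xs=np.nonzero(m); return (xs.mean(),ys.mean()),len(xs)
c1=cen(top,(0,200,170),(4,255,255),(175,125,205,150)); c2=cen(sc,(0,190,120),(4,255,255),(305,185,335,210)); print(c1,c2,tri(ray('top',c1[0]),ray('scene',c2[0])))
c3=cen(top,(8,200,150),(20,255,255),(185,175,205,205)); print(c3,onz('top',c3[0],.088))
for nm,c,u in(('prongL top fork post','top',T(145,62)),('green','top',T(625,104))): print(nm,onz(c,u,.284))
s=monitor.get_state();print(Rn.from_quat(s['tcp_rot']).as_matrix().round(4))
E
```

```text
blue top [0.5365 0.161 ] -0.0515 [0.0012 0.0011 0.0006]
blue sc [0.5326 0.1613] -0.0457 [0.0018 0.0029 0.0026 0.0023]
green top [ 0.5023 -0.1492] -0.1239 [0.0004 0.0011 0.0009 0.0016]
green sc [ 0.4995 -0.1476] -0.119 [0.0019 0.0023 0.0051 0.0049]
 ** On entry to DLASCL parameter number  4 had an illegal value
 ** On entry to DLASCL parameter number  4 had an illegal value
 ** On entry to DLASCL parameter number  4 had an illegal value
 ** On entry to DLASCL parameter number  4 had an illegal value
 ** On entry to DLASCL parameter number  5 had an illegal value
 ** On entry to DLASCL parameter number  4 had an illegal value<stdin>:13: RuntimeWarning: Mean of empty slice.
  ret = ret.dtype.type(ret / rcount)
Traceback (most recent call last):
  File "h.py", line 10, in tri
    (o,d),(p,e)=a,b; s,t=np.linalg.lstsq(np.c_[d,-e],p-o,rcond=None)[0]; x,y=o+s*d,p+t*e; return (x+y)/2,np.linalg.norm(x-y)
                         ~~~~~~~~~~~~~~~^^^^^^^^^^^^^^^^^^^^^^^^^^^^
numpy.linalg.LinAlgError: SVD did not converge in Linear Least Squares
```

```bash
cat >> h.py <<'E'
def cen(im,ranges,box):
    h=cv2.cvtColor(im,cv2.COLOR_BGR2HSV); m=sum(cv2.inRange(h,lo,hi) for lo,hi in ranges)
    x0,y0,x1,y1=[int(v) for v in box]; mm=np.zeros_like(m); mm[y0:y1,x0:x1]=m[y0:y1,x0:x1]
    n,l,st,c=cv2.connectedComponentsWithStats(mm)
    if n<2: return None,0
    i=1+st[1:,4].argmax(); return c[i],st[i,4]
RED=[((0,170,90),(7,255,255)),((173,170,90),(180,255,255))]
E
python3 - <<'E'
from h import *
top=cv2.imread('pics/top0.png');sc=cv2.imread('pics/scene0.png')
print(cv2.cvtColor(top,cv2.COLOR_BGR2HSV)[132:147:2,189].tolist(), cv2.cvtColor(sc,cv2.COLOR_BGR2HSV)[190:208:2,320].tolist())
c1=cen(top,RED,(175,125,205,150)); c2=cen(sc,RED,(305,185,335,210)); print(c1,c2)
x,e=tri(ray('top',c1[0]),ray('scene',c2[0])); print(x,e)
o=np.array([.5365,.161]);yaw=-.05;c,s_=np.cos(yaw),np.sin(yaw);R=np.array([[c,-s_],[s_,c]])
print('cap in rack',R.T@(x[:2]-o))
c3=cen(top,[((8,180,120),(20,255,255))],(185,175,205,205)); p=onz('top',c3[0],.088);print(c3,p,R.T@(p[:2]-o))
for nm,u in(('blue',(145,62)),('green',(625,104))): print(nm,onz('top',((u[0]+.5)/5-.5+165,(u[1]+.5)/4-.5+105),.284))
s=monitor.get_state();print(Rn.from_quat(s['tcp_rot']).as_matrix().round(4))
E
```

```text
[[120, 34, 15], [1, 218, 215], [1, 216, 242], [1, 217, 236], [1, 223, 236], [1, 214, 255], [2, 172, 139], [2, 83, 120]] [[178, 152, 94], [1, 180, 196], [1, 178, 208], [1, 177, 209], [1, 178, 188], [1, 176, 142], [1, 131, 142], [5, 21, 160], [42, 8, 160]]
(array([188.91566265, 138.77108434]), np.int32(83)) (array([319.65591398, 195.80645161]), np.int32(93))
[0.67629165 0.15899875 0.32553983] 0.001227285032221987
cap in rack [0.13971697 0.00498792]
(array([196.15322581, 190.77419355]), np.int32(124)) [0.53372509 0.1599952  0.088     ] [-0.00272122 -0.00114223]
blue [0.75124567 0.15108883 0.284     ]
green [ 0.71668162 -0.1754404   0.284     ]
[[-9.374e-01  3.484e-01 -1.000e-03]
 [ 3.484e-01  9.374e-01 -1.900e-03]
 [ 3.000e-04 -2.100e-03 -1.000e+00]]
```

```bash
cat >> h.py <<'E'
def rel(target,yaw_y):  # target world xyz, angle of tool y in world -> handwheel numbers (from measured pose)
    s=monitor.get_state(); R=Rn.from_quat(s['tcp_rot']); y=R.as_matrix()[:,1]; a=(yaw_y-np.arctan2(y[1],y[0]))
    Rt=Rn.from_matrix(np.array([[-np.sin(yaw_y),np.cos(yaw_y),0],[np.cos(yaw_y),np.sin(yaw_y),0],[0,0,-1]]))
    return (R.inv().apply(np.array(target)-s['eef_pos'])/.4).round(4).tolist()+((R.inv()*Rt).as_rotvec()/np.pi).round(4).tolist()
E
python3 - <<'E'
from h import *
p=eyes.camera_params('wrist');R=np.array(p['R']);c=-R.T@np.array(p['t']);s=monitor.get_state();T=Rn.from_quat(s['tcp_rot'])
print('cam in tool',T.inv().apply(c-s['eef_pos']),'view dir',T.inv().apply(R[2]))
for z in(.25,.16,.071): print(rel([.5355,.1608,z],np.pi/2-.05))
E
```

```text
cam in tool [ 0.0714831  -0.00019457 -0.12424869] view dir [-2.79643968e-01 -8.83216679e-04  9.60103365e-01]
[-1.1151, -0.8429, -0.0009, -0.0007, -0.0002, -0.0974]
[-1.1152, -0.8425, 0.2241, -0.0007, -0.0002, -0.0974]
[-1.1153, -0.842, 0.4466, -0.0007, -0.0002, -0.0974]
```

```bash
python3 -m handwheel '[[-0.7,-0.53,0,0,0,-0.0974,1],[-0.7,-0.53,0,0,0,-0.0974,1],[-0.7,-0.53,0,0,0,-0.0974,1],[-0.7,-0.53,0,0,0,-0.0974,1],[-0.7,-0.53,0,0,0,-0.0974,1],[-0.7,-0.53,0,0,0,-0.0974,1],[-0.7,-0.53,0,0,0,-0.0974,1]]' 30
python3 - <<'E'
from h import *
for z in(.25,.16,.071): print(rel([.5355,.1608,z],np.pi/2-.05))
E
```

```text
time: 0.98
eef_pos: [0.4248, 0.3344, 0.2499]
tcp_rot: [0.027, 1.0, -0.0, -0.0]
contact_force: [0.3, -0.6, -0.7]
opening: 0.996
finger_force: 0.0
[-0.2999, -0.4183, -0.0002, -0.0002, -0.0002, -0.0013]
[-0.3001, -0.4182, 0.2248, -0.0002, -0.0002, -0.0013]
[-0.3002, -0.418, 0.4473, -0.0002, -0.0002, -0.0013]
```

```bash
python3 -m handwheel '[[-0.3,-0.418,0,0,0,-0.0013,1],[-0.3,-0.418,0,0,0,-0.0013,1],[-0.3,-0.418,0,0,0,-0.0013,1],[-0.3,-0.418,0.1,0,0,-0.0013,1],[-0.3,-0.418,0.225,0,0,-0.0013,1],[-0.3,-0.418,0.225,0,0,-0.0013,1],[-0.3,-0.418,0.225,0,0,-0.0013,1]]'
python3 - <<'E'
from h import *
cv2.imwrite('pics/w1.png',eyes.read_camera('wrist')[:,:,::-1]); p=eyes.camera_params('wrist')
P['wrist']={k:np.array(v) for k,v in p.items()}
im=cv2.imread('pics/w1.png'); c,n=cen(im,[((8,180,120),(20,255,255))],(0,0,512,384)); print(c,n,onz('wrist',c,.091))
print(monitor.get_state()['eef_pos'])
print(rel([.5355,.1608,.071],np.pi/2-.05))
E
```

```text
time: 1.85
eef_pos: [0.5358, 0.1645, 0.1618]
tcp_rot: [0.022, 1.0, 0.0, 0.001]
contact_force: [0.2, 0.4, 0.4]
opening: 1.001
finger_force: 0.0
[251.42762577 200.30714916] 2266 [0.52764839 0.16179363 0.091     ]
[0.53643988 0.16451748 0.16281277]
[0.0028, -0.0096, 0.2295, 0.0002, 0.0012, 0.0018]
```

View pics/w1.png

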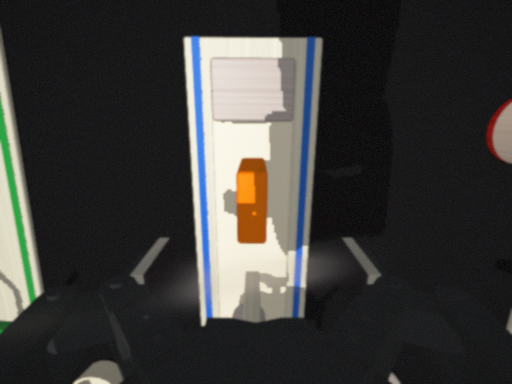

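Run:
```python
from h import *
P['wrist']={k:np.array(v) for k,v in eyes.camera_params('wrist').items()}
q={k:onz('wrist',v,.006)[:2] for k,v in dict(NR=(185,38),NL=(321,38),FR=(203,322),FL=(305,318)).items()}
print(q); a=(q['NR']+q['NL'])/2; f=(q['FR']+q['FL'])/2; d=f-a; yaw=np.arctan2(d[1],d[0]); print('yaw',yaw, 'origin',a+.14*np.array([np.cos(yaw),np.sin(yaw)]), np.linalg.norm(q['NR']-q['NL']),np.linalg.norm(d))
for v in((238,200),(267,200)): print(onz('wrist',v,.091))
for v in((238,240),(267,240),(252,158)): print(onz('wrist',v,.091),onz('wrist',v,.018))
s=monitor.get_state(); print(s['eef_pos'],rel([.5345,.1613,.071],np.pi/2-.05))
```

```text
{'NR': array([0.39301651, 0.10512524]), 'NL': array([0.39879767, 0.23211694]), 'FR': array([0.71521221, 0.08941841]), 'FL': array([0.71494944, 0.21943111])}
yaw -0.04444907284969893 origin [0.53576881 0.16240027] 0.12712322694609954 0.319489294557328
[0.52693084 0.1514874  0.091     ]
[0.5279451  0.17377258 0.091     ]
[0.56068836 0.14933083 0.091     ] [0.59652612 0.14250374 0.018     ]
[0.56174977 0.17265376 0.091     ] [0.59798323 0.17452151 0.018     ]
[0.49504206 0.16383266 0.091     ] [0.50640674 0.16241188 0.018     ]
[0.53643988 0.16451748 0.16281277] [0.0054, -0.0084, 0.2295, 0.0002, 0.0012, 0.0018]
```

```bash
python3 -m handwheel '[[0.003,-0.0075,0.08,0,0.001,0.001,1],[0.003,-0.0075,0.16,0,0.001,0.001,1],[0.003,-0.0075,0.21,0,0.001,0.001,1],[0.003,-0.0075,0.2295,0,0.001,0.001,1],[0.003,-0.0075,0.2295,0,0.001,0.001,1],[0.003,-0.0075,0.2295,0,0.001,0.001,0.2],[0.003,-0.0075,0.2295,0,0.001,0.001,-0.2],[0.003,-0.0075,0.2295,0,0.001,0.001,-0.5],[0.003,-0.0075,0.2295,0,0.001,0.001,-1],[0.003,-0.0075,0.2295,0,0.001,0.001,-1],[0.003,-0.0075,0.2295,0,0.001,0.001,-1],[0.003,-0.0075,0.2295,0,0.001,0.001,-1]]' 80
python3 - <<'E'
from h import *
s=monitor.get_state(); print(s['eef_pos'],Rn.from_quat(s['tcp_rot']).as_matrix().round(4).tolist(),s['contact_force'],s['wrist_torque'])
E
```

```text
time: 3.4
eef_pos: [0.5344, 0.1609, 0.0693]
tcp_rot: [0.025, 1.0, 0.0, -0.001]
contact_force: [-1.0, 3.0, 5.8]
opening: 0.268
finger_force: 80.4
[0.53437537 0.16090877 0.06925077] [[-0.9988, 0.0491, -0.0021], [0.0491, 0.9988, 0.0009], [0.0021, 0.0008, -1.0]] [-0.98120017  3.01565931  5.77100295] [ 0.39401224  0.1756836  -0.08174536]
```

```bash
cat > bal.py <<'E'
"""bal.py meas | init | step x y z yaw nmove N : measure lean, update filter, plan rows"""
import sys, json
from h import *
L=.075; c=1.03; A=3.93; K=6.207; D=.276; DT=1/160; RR=.125; TAU=.05
BASE=np.array([[-1,0,0],[0,1,0],[0,0,-1.]])
def pose(q):  # q: x,y,z,yaw,r ; nominal TCP for r=0, rolled about the pivot; r>0 leans to +y
    x,y,z,yaw,r=q; Y=Rn.from_euler('z',yaw); X=Rn.from_euler('x',-r)
    up=np.array([0,0,L]); t=np.array([x,y,z])+Y.apply(up-X.apply(up)); return t,Y*X*Rn.from_matrix(BASE)
def unpose(t,R):
    M=(R*Rn.from_matrix(BASE)).as_matrix(); e=Rn.from_matrix(M).as_euler('ZYX'); yaw,r=e[0],-e[2]
    up=np.array([0,0,L]); t=t-Rn.from_euler('z',yaw).apply(up-Rn.from_euler('x',-r).apply(up)); return np.r_[t,yaw,r]
def meas(n):
    s=monitor.get_state(); q=unpose(s['eef_pos'],Rn.from_quat(s['tcp_rot'])); im=eyes.read_camera(n)[:,:,::-1]
    x,y,z,yaw,r=q; ex=np.array([np.cos(yaw),np.sin(yaw),0]); ey=np.array([-ex[1],ex[0],0])
    pv=np.array([x,y,z])+.14*ex+[0,0,L]; cp=P[n]; pr=cp['K']@(cp['R']@(pv+[0,0,.175])+cp['t']); pr=pr[:2]/pr[2]
    uv,a=cen(np.ascontiguousarray(im),RED,(pr[0]-32,pr[1]-22,pr[0]+32,pr[1]+22))
    if a<25: print(n,'no cap',a,pr); return s['time'],None,q
    o,d=ray(n,uv)
    X=onz(n,uv,pv[2]+.178) if n=='top' else o+d*((pv-o)@ex)/(d@ex)
    return s['time'],np.arcsin((X-pv)@ey/(.178 if n=='top' else .174)),q
def cmdtraj(q0,rows): return np.array([q0]+list(rows))
def lat(q,ey): return (np.array([q[0]+.14*np.cos(q[3]),q[1]+.14*np.sin(q[3])]))@ey
def simulate(st,cmds,T,Pm=None,lag=None):
    """st [s,v,b]; cmds row-end commands (first = start); returns per-dt traj, and lag state"""
    s,v,b=st; yaw=cmds[:,3].mean(); ey=np.array([-np.sin(yaw),np.cos(yaw)])
    rc=cmds[:,4]; pc=np.array([lat(q,ey) for q in cmds]); tr=np.arange(len(cmds))*RR
    r,p=(rc[0],pc[0]) if lag is None else (lag[0],pc[0]+lag[1]); vp=0 if lag is None else lag[2]; out=[]
    n=int(round(T/DT))
    for i in range(n):
        t=(i+.5)*DT; rt=np.interp(t,tr,rc); pt=np.interp(t,tr,pc)
        rd=(rt-r)/TAU; nv=(pt-p)/TAU; v+= -c*(nv-vp); vp=nv; r+=rd*DT; p+=vp*DT
        v+=DT*(A*s+K*r-D*(v-rd)+b); s+=DT*v; out.append((s,v))
    return np.array(out),(r,p-np.interp(n*DT,tr,pc),vp)
def kfstep(x,Pm,cmds,T,lag):
    F=np.eye(5); f0,l2=simulate(x[:3],cmds,T,lag=lag)
    for j in range(3):
        d=np.zeros(3); d[j]=1e-3; F[:2,j]=(simulate(x[:3]+d,cmds,T,lag=lag)[0][-1]-f0[-1])/1e-3
    x=x.copy(); x[:2]=f0[-1]; Q=np.zeros((5,5)); qv=QV**2*T; Q[1,1]=qv; Q[0,0]=qv*T*T/3; Q[0,1]=Q[1,0]=qv*T/2; Q[2,2]=1e-5*T
    return x,F@Pm@F.T+Q,l2
QV=.06
def upd(x,Pm,z,h):
    H=np.zeros(5);H[0]=1;H[h]=1; S=H@Pm@H+.006**2; Kk=Pm@H/S; e=z-H@x; return x+Kk*e,Pm-np.outer(Kk,H@Pm),e
def plan(st,cmd,tgt,nm,lag,H=20):
    path=[]
    for i in range(1,H+1):
        u=min(1,i/nm) if nm else 1; u=u**3*(10-15*u+6*u*u); path.append(np.r_[cmd[:4]+(tgt-cmd[:4])*u,0])
    def S(rs):
        m=[cmd]+[np.r_[p[:4],r] for p,r in zip(path,rs)]; o,_=simulate(st,np.array(m),H*RR,lag=lag); o=o[19::20]
        return np.r_[o[:,0]*1.,.3*o[:,1],6*(o[-1,0]+.5*o[-1,1]+st[2]/A*0),.15*np.array(rs),.25*np.diff(np.r_[cmd[4],rs])]
    z0=S(np.zeros(H)); J=np.array([(S(np.eye(H)[i]*.01)-z0)/.01 for i in range(H)]).T
    rs=np.clip(np.linalg.lstsq(J,-z0,rcond=None)[0],-.3,.3); return [np.r_[p[:4],r] for p,r in zip(path,rs)]
def rows_out(cmd,rows):
    t0,R0=pose(cmd); o=[];qs=[]
    for q in rows:
        t,R=pose(q); a=(R0.inv().apply(t-t0)/.4).round(3); w=((R0.inv()*R).as_rotvec()/np.pi).round(3); w=w+0.;a=a+0.
        o.append(a.tolist()+w.tolist()+[-1]); qs.append(unpose(t0+R0.apply(a*.4),R0*Rn.from_rotvec(w*np.pi)).tolist())
    return o,qs
if __name__=='__main__':
    m=sys.argv[1]
    if m=='meas':
        for n in('top','scene')*2:
            t,z,q=meas(n); print(n,round(t,3),None if z is None else round(z,4),q.round(4))
    if m=='init': # x y z yaw r : commanded pose now, in the fork
        q=[float(a) for a in sys.argv[2:7]]; s0=float(sys.argv[7])
        json.dump(dict(cmd=q,plan=[],x=[s0,0,0,0,0],P=np.diag([.012,.03,.05,.012,.012]).__pow__(2).tolist(),lag=[q[4],0,0],t=monitor.get_state()['time']),open('st.json','w'))
    if m=='step':
        a=[float(v) for v in sys.argv[2:]]; tgt=np.array(a[:4]); nm=int(a[4]); N=int(a[5]); npic=int(a[6]) if len(a)>6 else 2
        J=json.load(open('st.json')); x=np.array(J['x']);Pm=np.array(J['P']);cmd=np.array(J['cmd']);lag=J['lag']
        cm=np.array([J['cmd']]+J['plan']); t0=J['t']; zz=[]
        first=True
        for n in('top','scene')*npic:
            t,z,q=meas(n); T=t-t0
            if T>1e-6: x,Pm,lag=kfstep(x,Pm,cm,T,lag); t0=t; cm=cm[-1:]
            if first: pred=x.copy(); first=False
            if z is not None: x,Pm,e=upd(x,Pm,z,3 if n=='top' else 4); zz.append((n[0],round(float(z),3),round(float(e),3)))
        T=monitor.get_state()['time']-t0
        if T>1e-6: x,Pm,lag=kfstep(x,Pm,cm,T,lag); t0+=T
        cmd=cm[-1]; print('t',round(t0,3),'pred',pred[:2].round(3),'x',x.round(4),'sd',np.sqrt(np.diag(Pm)).round(3),'lag',np.round(lag,3)); print('z',zz,'cmd',cmd.round(4),'meas',q.round(4))
        pl=plan(x[:3],cmd,tgt,nm,lag); o,qs=rows_out(cmd,pl[:N]); print(json.dumps(o).replace(' ',''))
        sim,_=simulate(x[:3],np.array([cmd]+qs),N*RR,lag=lag); print('pred s',sim[19::20,0].round(3),'r',np.array(qs)[:,4].round(3))
        json.dump(dict(cmd=cmd.tolist(),plan=qs,x=x.tolist(),P=Pm.tolist(),lag=list(lag),t=t0),open('st.json','w'))
E
python3 bal.py meas
python3 - <<'E'
from bal import *
q0=np.array([.4445,.1653,.09,-.049,-.02])
import time;t=time.time()
st=[.05,.05,.02];pl=plan(st,q0,np.array([.445,.01,.1,-.08]),14,[-.02,0,0]);o,q=rows_out(q0,pl[:6])
print(o[-1]);s,_=simulate(st,np.array([q0]+pl),2.5);print(s[19::20,0].round(3),np.array(pl)[:,4].round(3),time.time()-t)
print(np.array(q)[:,:].round(3)[-1],pl[5].round(3))
E
```

```text
top 3.4 0.0397 [ 0.5344  0.1609  0.0693 -0.0491 -0.0008]
scene 3.45 0.0358 [ 0.5343  0.1609  0.0692 -0.0492 -0.0008]
top 3.5 0.0393 [ 0.5343  0.1609  0.0692 -0.0491 -0.0008]
scene 3.55 0.0379 [ 0.5343  0.1609  0.0692 -0.0491 -0.0008]
[-0.007, -0.144, -0.012, 0.003, 0.0, 0.004, -1]
[ 0.054  0.049  0.037  0.026  0.017  0.011  0.007  0.006  0.005  0.004
  0.003  0.002  0.001 -0.    -0.001 -0.001 -0.    -0.    -0.    -0.   ] [-0.19  -0.145 -0.078 -0.038 -0.02  -0.011 -0.001  0.012  0.025  0.035
  0.041  0.039  0.03   0.017  0.006 -0.001 -0.004 -0.004 -0.004 -0.003] 0.07857871055603027
[ 0.444  0.108  0.094 -0.062 -0.011] [ 0.445  0.108  0.094 -0.06  -0.011]
```

```bash
python3 -m handwheel '[[0,0,-0.005,0,0,0,-1],[0,0,-0.02,0,0,0,-1],[0,0,-0.04,0,0,0,-1],[0,0,-0.05,0,0,0,-1],[0,0,-0.05,0,0,0,-1],[0,0.003,-0.05,-0.005,0,0,-1]]' 100; python3 bal.py meas; python3 -c "
from h import *; s=monitor.get_state(); print(s['contact_force'],s['wrist_torque'],s['finger_force'])"
```

```text
time: 4.35
eef_pos: [0.5338, 0.1619, 0.0883]
tcp_rot: [0.024, 1.0, 0.008, -0.002]
contact_force: [0.4, -0.6, -8.7]
opening: 0.27
finger_force: 98.3
top 4.35 0.0492 [ 0.5337  0.1606  0.0883 -0.0485 -0.0163]
scene 4.4 0.0493 [ 0.5337  0.1605  0.0882 -0.0489 -0.0169]
top 4.45 0.0499 [ 0.5337  0.1604  0.0882 -0.049  -0.0159]
scene 4.5 0.052 [ 0.5337  0.1604  0.0882 -0.049  -0.0156]
[ 1.18398514  0.36787118 -8.57772628] [-0.01039648 -0.02881702 -0.01937204] 98.38500022888184
```

```bash
sed -i 's/TAU=.05/TAU=.02/' bal.py
python3 - <<'E'
import json,numpy as np
from plant import monitor
ex=np.array([np.cos(-.049),np.sin(-.049)]); Q=lambda d,r:[.5339-d*ex[0],.1608-d*ex[1],.0892,-.049,r]
t=monitor.get_state()['time']; print(t)
json.dump(dict(cmd=Q(.04,-.0157),plan=[Q(.072,-.047),Q(.09,-.063)],x=[.052,.02,0,0,0],P=(np.diag([.015,.06,.05,.01,.01])**2).tolist(),lag=[-.0157,0,0],t=t+.25),open('st.json','w')); print(Q(.09,-.063))
E
python3 -m handwheel '[[0.03,0,0,0,0,0,-1],[0.1,0,0,0,0,0,-1],[0.18,0.006,0,-0.01,0,0,-1],[0.225,0.009,0,-0.015,0,0,-1]]' && python3 bal.py step .445 .1652 .092 -.049 8 6
```

```text
4.55
[np.float64(0.44400802338372636), np.float64(0.16520823547684432), 0.0892, -0.049, -0.063]
time: 5.05
eef_pos: [0.4412, 0.1698, 0.0881]
tcp_rot: [0.024, 0.999, 0.031, -0.002]
contact_force: [0.3, -0.3, -8.0]
opening: 0.268
finger_force: 98.7
t 5.25 pred [ 0.055 -0.003] x [ 0.0451 -0.0547 -0.002   0.001  -0.0009] sd [0.01  0.043 0.049 0.007 0.007] lag [-0.063  0.     0.   ]
z [('t', 0.053, -0.002), ('s', 0.051, -0.002), ('t', 0.051, -0.0), ('s', 0.046, -0.002)] cmd [ 0.444   0.1652  0.0892 -0.049  -0.063 ] meas [ 0.4425  0.1651  0.0884 -0.0481 -0.0623]
[[0.0,-0.002,0.0,0.004,0.0,0.0,-1],[0.0,-0.009,-0.001,0.015,0.0,0.0,-1],[-0.001,-0.013,-0.002,0.022,0.0,0.0,-1],[-0.001,-0.014,-0.004,0.024,0.0,0.0,-1],[-0.002,-0.014,-0.006,0.024,0.0,0.0,-1],[-0.002,-0.013,-0.007,0.023,0.0,0.0,-1]]
pred s [0.037 0.027 0.019 0.012 0.008 0.005] r [-0.05  -0.016  0.006  0.012  0.012  0.009]
```

```bash
python3 -m handwheel '[[0,-0.002,0,0.004,0,0,-1],[0,-0.009,-0.001,0.015,0,0,-1],[-0.001,-0.013,-0.002,0.022,0,0,-1],[-0.001,-0.014,-0.004,0.024,0,0,-1],[-0.002,-0.014,-0.006,0.024,0,0,-1],[-0.002,-0.013,-0.007,0.023,0,0,-1]]' && python3 bal.py step .448 .005 .1 -.085 14 7
```

```text
time: 6.0
eef_pos: [0.445, 0.1644, 0.0914]
tcp_rot: [0.024, 1.0, -0.004, -0.002]
contact_force: [0.7, -0.4, -8.1]
opening: 0.266
finger_force: 98.7
t 6.2 pred [ 0.005 -0.018] x [ 0.0196  0.0265 -0.0023  0.0029 -0.0034] sd [0.008 0.036 0.042 0.006 0.007] lag [ 0.009 -0.     0.   ]
z [('t', 0.021, 0.015), ('s', 0.011, -0.008), ('t', 0.024, 0.005), ('s', 0.012, -0.005)] cmd [ 0.4448  0.1652  0.0918 -0.049   0.0093] meas [ 0.4449  0.165   0.0914 -0.0491  0.0093]
[[0.0,0.018,-0.001,-0.032,0.0,0.0,-1],[-0.001,0.008,-0.001,-0.03,0.0,0.0,-1],[-0.002,-0.015,-0.002,-0.022,0.0,0.001,-1],[-0.004,-0.048,-0.003,-0.017,0.0,0.002,-1],[-0.007,-0.091,-0.004,-0.013,0.0,0.003,-1],[-0.01,-0.142,-0.006,-0.009,0.0,0.004,-1],[-0.014,-0.197,-0.008,-0.005,0.0,0.006,-1]]
pred s [0.022 0.019 0.015 0.01  0.007 0.006 0.005] r [-0.091 -0.085 -0.06  -0.044 -0.032 -0.019 -0.006]
```

```bash
sed -i "s/first=True$/first=True; pred=x.copy(); q=cmd/; s/cm=np.array(\[J\['cmd'\]\]+J\['plan'\])/cm=np.array([J['cmd']]+(J['plan'] if npic else []))/" bal.py; python3 bal.py step .446 .112 .094 -.061 6 7 0
```

```text
t 6.2 pred [0.02  0.027] x [ 0.0196  0.0265 -0.0023  0.0029 -0.0034] sd [0.008 0.036 0.042 0.006 0.007] lag [ 0.009 -0.     0.   ]
z [] cmd [ 0.4448  0.1652  0.0918 -0.049   0.0093] meas [ 0.4448  0.1652  0.0918 -0.049   0.0093]
[[0.0,0.02,-0.002,-0.042,0.0,0.0,-1],[-0.002,-0.006,-0.002,-0.037,0.0,0.001,-1],[-0.005,-0.056,-0.002,-0.018,0.0,0.002,-1],[-0.007,-0.106,-0.003,0.001,0.0,0.003,-1],[-0.009,-0.136,-0.004,0.013,0.0,0.004,-1],[-0.009,-0.141,-0.004,0.014,0.0,0.004,-1],[-0.009,-0.137,-0.004,0.008,0.0,0.004,-1]]
pred s [0.022 0.022 0.021 0.018 0.014 0.008 0.004] r [-0.123 -0.107 -0.047  0.012  0.05   0.053  0.034]
```

```bash
python3 -m handwheel '[[0,0.02,-0.002,-0.042,0,0,-1],[-0.002,-0.006,-0.002,-0.037,0,0.001,-1],[-0.005,-0.056,-0.002,-0.018,0,0.002,-1],[-0.007,-0.106,-0.003,0.001,0,0.003,-1],[-0.009,-0.136,-0.004,0.013,0,0.004,-1],[-0.009,-0.141,-0.004,0.014,0,0.004,-1],[-0.009,-0.137,-0.004,0.008,0,0.004,-1]]' && python3 bal.py step .446 .112 .094 -.061 1 5
```

```text
time: 7.08
eef_pos: [0.4458, 0.1096, 0.0935]
tcp_rot: [0.031, 0.999, -0.017, -0.002]
contact_force: [0.4, -0.6, -8.7]
opening: 0.269
finger_force: 99.9
t 7.275 pred [ 0.004 -0.018] x [ 0.023   0.0625  0.0016  0.0022 -0.0031] sd [0.008 0.036 0.036 0.006 0.006] lag [ 0.034 -0.     0.   ]
z [('t', 0.017, 0.011), ('s', 0.015, 0.004), ('t', 0.019, -0.003), ('s', 0.017, 0.001)] cmd [ 0.4458  0.1122  0.0939 -0.0616  0.0344] meas [ 0.4459  0.1121  0.0934 -0.0615  0.0346]
[[0.0,0.026,-0.002,-0.045,0.0,0.0,-1],[0.0,0.021,-0.002,-0.037,0.0,0.0,-1],[0.0,0.012,-0.001,-0.021,0.0,0.0,-1],[0.0,0.006,0.0,-0.011,0.0,0.0,-1],[0.0,0.004,0.0,-0.008,0.0,0.0,-1]]
pred s [0.03  0.028 0.022 0.015 0.01 ] r [-0.107 -0.082 -0.032 -0.     0.009]
```

```bash
python3 -m handwheel '[[0,0.026,-0.002,-0.045,0,0,-1],[0,0.021,-0.002,-0.037,0,0,-1],[0,0.012,-0.001,-0.021,0,0,-1],[0,0.006,0,-0.011,0,0,-1],[0,0.004,0,-0.008,0,0,-1]]' && python3 bal.py step .447 .06 .098 -.073 6 7
```

```text
time: 7.9
eef_pos: [0.4459, 0.1111, 0.0934]
tcp_rot: [0.03, 1.0, -0.006, -0.002]
contact_force: [0.2, 0.0, -8.5]
opening: 0.266
finger_force: 100.5
t 8.1 pred [ 0.01  -0.036] x [ 0.0385  0.0513  0.0088  0.0018 -0.0035] sd [0.008 0.033 0.033 0.006 0.006] lag [ 0.009  0.    -0.   ]
z [('t', 0.035, 0.023), ('s', 0.029, -0.001), ('t', 0.035, -0.001), ('s', 0.034, 0.002)] cmd [ 0.4458  0.1119  0.0939 -0.0616  0.0093] meas [ 0.4459  0.1119  0.0934 -0.061   0.0103]
[[0.0,0.032,-0.004,-0.063,0.0,0.0,-1],[-0.002,0.003,-0.004,-0.051,0.0,0.001,-1],[-0.006,-0.051,-0.005,-0.023,0.0,0.002,-1],[-0.009,-0.103,-0.007,0.001,0.0,0.003,-1],[-0.01,-0.133,-0.009,0.014,0.0,0.004,-1],[-0.011,-0.138,-0.009,0.015,0.0,0.004,-1],[-0.011,-0.134,-0.009,0.008,0.0,0.004,-1]]
pred s [0.043 0.04  0.034 0.027 0.019 0.01  0.004] r [-0.189 -0.151 -0.063  0.012  0.053  0.056  0.034]
```

```bash
sed -i 's/^QV=.06/QV=.08/; s/1e-5\*T/4e-4*T/' bal.py
python3 - <<'E'
import json;J=json.load(open('st.json'));J['x'][2]=.04;J['P'][2][2]=.05**2;json.dump(J,open('st.json','w'))
E
python3 bal.py step .4458 .1119 .098 -.0616 1 5 0
```

```text
t 8.1 pred [0.038 0.051] x [ 0.0385  0.0513  0.04    0.0018 -0.0035] sd [0.008 0.033 0.05  0.006 0.006] lag [ 0.009  0.    -0.   ]
z [] cmd [ 0.4458  0.1119  0.0939 -0.0616  0.0093] meas [ 0.4458  0.1119  0.0939 -0.0616  0.0093]
[[0.0,0.028,-0.012,-0.047,0.0,0.0,-1],[0.0,0.02,-0.011,-0.034,0.0,0.0,-1],[0.0,0.009,-0.011,-0.015,0.0,0.0,-1],[0.0,0.002,-0.01,-0.004,0.0,0.0,-1],[0.0,0.0,-0.01,0.0,0.0,0.0,-1]]
pred s [0.043 0.038 0.029 0.02  0.012] r [-0.138 -0.098 -0.038 -0.003  0.009]
```

```bash
python3 -m handwheel '[[0,0.028,-0.012,-0.047,0,0,-1],[0,0.02,-0.011,-0.034,0,0,-1],[0,0.009,-0.011,-0.015,0,0,-1],[0,0.002,-0.01,-0.004,0,0,-1],[0,0,-0.01,0,0,0,-1]]' && python3 bal.py step .447 .06 .098 -.073 6 7
```

```text
time: 8.72
eef_pos: [0.4459, 0.1111, 0.0974]
tcp_rot: [0.031, 1.0, -0.005, -0.002]
contact_force: [0.5, -0.4, -9.7]
opening: 0.271
finger_force: 100.9
t 8.925 pred [ 0.012 -0.049] x [ 0.0262  0.0224  0.0448  0.002  -0.004 ] sd [0.008 0.042 0.05  0.006 0.006] lag [ 0.009 -0.     0.   ]
z [('t', 0.029, 0.015), ('s', 0.019, -0.004), ('t', 0.028, 0.003), ('s', 0.021, -0.001)] cmd [ 0.4458  0.112   0.0979 -0.0616  0.0093] meas [ 0.4459  0.1118  0.0973 -0.0615  0.0092]
[[0.0,0.024,-0.002,-0.048,0.0,0.0,-1],[-0.002,-0.003,-0.001,-0.042,0.0,0.001,-1],[-0.006,-0.052,0.0,-0.021,0.0,0.002,-1],[-0.009,-0.102,0.001,-0.001,0.0,0.003,-1],[-0.01,-0.131,0.001,0.011,0.0,0.004,-1],[-0.011,-0.136,0.001,0.011,0.0,0.004,-1],[-0.011,-0.133,0.001,0.005,0.0,0.004,-1]]
pred s [0.028 0.027 0.024 0.02  0.014 0.008 0.003] r [-0.142 -0.123 -0.057  0.006  0.044  0.044  0.025]
```

```bash
python3 -m handwheel '[[0,0.024,-0.002,-0.048,0,0,-1],[-0.002,-0.003,-0.001,-0.042,0,0.001,-1],[-0.006,-0.052,0,-0.021,0,0.002,-1],[-0.009,-0.102,0.001,-0.001,0,0.003,-1],[-0.01,-0.131,0.001,0.011,0,0.004,-1],[-0.011,-0.136,0.001,0.011,0,0.004,-1],[-0.011,-0.133,0.001,0.005,0,0.004,-1]]' && python3 bal.py step .447 .06 .098 -.073 1 5
```

```text
time: 9.8
eef_pos: [0.4471, 0.0578, 0.0975]
tcp_rot: [0.037, 0.999, -0.012, -0.002]
contact_force: [0.5, 0.1, -9.3]
opening: 0.269
finger_force: 101.1
t 10.0 pred [ 0.003 -0.023] x [-0.0054 -0.0092  0.0384  0.0025 -0.0044] sd [0.008 0.044 0.048 0.006 0.006] lag [ 0.025  0.    -0.   ]
z [('t', 0.005, -0.0), ('s', -0.009, -0.007), ('t', 0.001, 0.002), ('s', -0.011, -0.005)] cmd [ 0.447   0.0598  0.0979 -0.0741  0.025 ] meas [ 0.4471  0.0595  0.0975 -0.0742  0.0253]
[[0.0,0.003,0.0,-0.003,0.0,0.0,-1],[0.0,0.005,0.0,-0.008,0.0,0.0,-1],[0.0,0.006,0.0,-0.01,0.0,0.0,-1],[0.0,0.007,0.0,-0.011,0.0,0.0,-1],[0.0,0.007,0.0,-0.011,0.0,0.0,-1]]
pred s [-0.006 -0.004 -0.003 -0.002 -0.001] r [ 0.016 -0.    -0.006 -0.01  -0.01 ]
```

```bash
python3 bal.py step .447 .008 .1 -.09 6 7 0
```

```text
t 10.0 pred [-0.005 -0.009] x [-0.0054 -0.0092  0.0384  0.0025 -0.0044] sd [0.008 0.044 0.048 0.006 0.006] lag [ 0.025  0.    -0.   ]
z [] cmd [ 0.447   0.0598  0.0979 -0.0741  0.025 ] meas [ 0.447   0.0598  0.0979 -0.0741  0.025 ]
[[0.0,0.008,0.0,-0.021,0.0,0.0,-1],[-0.002,-0.011,-0.001,-0.027,0.0,0.001,-1],[-0.005,-0.053,-0.001,-0.02,0.0,0.003,-1],[-0.007,-0.098,-0.002,-0.007,0.0,0.004,-1],[-0.009,-0.126,-0.002,0.003,0.0,0.005,-1],[-0.009,-0.131,-0.002,0.004,0.0,0.005,-1],[-0.009,-0.128,-0.002,-0.001,0.0,0.005,-1]]
pred s [-0.005 -0.002  0.003  0.006  0.006  0.002  0.001] r [-0.041 -0.06  -0.038  0.003  0.034  0.038  0.022]
```

```bash
python3 -m handwheel '[[0,0.008,0,-0.021,0,0,-1],[-0.002,-0.011,-0.001,-0.027,0,0.001,-1],[-0.005,-0.053,-0.001,-0.02,0,0.003,-1],[-0.007,-0.098,-0.002,-0.007,0,0.004,-1],[-0.009,-0.126,-0.002,0.003,0,0.005,-1],[-0.009,-0.131,-0.002,0.004,0,0.005,-1],[-0.009,-0.128,-0.002,-0.001,0,0.005,-1]]' && python3 bal.py step .447 .008 .1 -.09 1 6
```

```text
time: 10.88
eef_pos: [0.4468, 0.0064, 0.0995]
tcp_rot: [0.045, 0.999, -0.011, -0.002]
contact_force: [-0.5, 0.0, -9.0]
opening: 0.265
finger_force: 101.1
t 11.075 pred [ 0.001 -0.006] x [ 0.0155  0.0427  0.0357  0.0032 -0.0051] sd [0.008 0.044 0.047 0.006 0.006] lag [ 0.022 -0.     0.   ]
z [('t', 0.017, 0.014), ('s', 0.002, -0.009), ('t', 0.021, 0.007), ('s', 0.004, -0.008)] cmd [ 0.4469  0.0082  0.1    -0.0898  0.0218] meas [ 0.4469  0.0081  0.0995 -0.0897  0.022 ]
[[0.0,0.018,-0.001,-0.032,0.0,0.0,-1],[0.0,0.015,-0.001,-0.026,0.0,0.0,-1],[0.0,0.009,0.0,-0.015,0.0,0.0,-1],[0.0,0.005,0.0,-0.009,0.0,0.0,-1],[0.0,0.003,0.0,-0.007,0.0,0.0,-1],[0.0,0.003,0.0,-0.007,0.0,0.0,-1]]
pred s [0.02  0.019 0.015 0.011 0.008 0.006] r [-0.079 -0.06  -0.025 -0.006 -0.    -0.   ]
```

Hold cycles now, at the middle, clear of both racks.

```bash
python3 -m handwheel '[[0,0.018,-0.001,-0.032,0,0,-1],[0,0.015,-0.001,-0.026,0,0,-1],[0,0.009,0,-0.015,0,0,-1],[0,0.005,0,-0.009,0,0,-1],[0,0.003,0,-0.007,0,0,-1],[0,0.003,0,-0.007,0,0,-1]]' && python3 bal.py step .447 .008 .1 -.09 1 7
```

```text
time: 11.82
eef_pos: [0.447, 0.0077, 0.0995]
tcp_rot: [0.045, 0.999, -0.0, -0.001]
contact_force: [-0.0, -0.6, -8.3]
opening: 0.265
finger_force: 101.2
t 12.025 pred [ 0.006 -0.014] x [ 0.0022 -0.0153  0.0317  0.0037 -0.0056] sd [0.008 0.043 0.047 0.006 0.006] lag [-0.  0. -0.]
z [('t', 0.013, 0.004), ('s', -0.004, -0.008), ('t', 0.011, 0.004), ('s', -0.005, -0.005)] cmd [ 4.468e-01  7.800e-03  1.000e-01 -8.980e-02 -2.000e-04] meas [ 4.469e-01  7.600e-03  9.950e-02 -8.980e-02  2.000e-04]
[[0.0,0.0,0.0,0.001,0.0,0.0,-1],[0.0,0.0,0.0,0.0,0.0,0.0,-1],[0.0,0.001,0.0,-0.001,0.0,0.0,-1],[0.0,0.001,0.0,-0.001,0.0,0.0,-1],[0.0,0.002,0.0,-0.002,0.0,0.0,-1],[0.0,0.002,0.0,-0.002,0.0,0.0,-1],[0.0,0.002,0.0,-0.002,0.0,0.0,-1]]
pred s [ 0.    -0.    -0.    -0.001 -0.001 -0.001 -0.002] r [ 0.003 -0.    -0.003 -0.003 -0.006 -0.006 -0.006]
```

```bash
python3 -m handwheel '[[0,0,0,0.001,0,0,-1],[0,0,0,0,0,0,-1],[0,0.001,0,-0.001,0,0,-1],[0,0.001,0,-0.001,0,0,-1],[0,0.002,0,-0.002,0,0,-1],[0,0.002,0,-0.002,0,0,-1],[0,0.002,0,-0.002,0,0,-1]]' && python3 bal.py step .447 .008 .1 -.09 1 7
```

```text
time: 12.9
eef_pos: [0.447, 0.0084, 0.0995]
tcp_rot: [0.045, 0.999, 0.003, -0.001]
contact_force: [1.2, 0.4, -8.8]
opening: 0.272
finger_force: 101.2
t 13.1 pred [-0.002 -0.004] x [ 0.0038 -0.0048  0.0286  0.004  -0.0059] sd [0.008 0.044 0.047 0.006 0.006] lag [-0.006 -0.     0.   ]
z [('t', 0.011, 0.009), ('s', -0.003, -0.005), ('t', 0.011, 0.002), ('s', -0.005, -0.005)] cmd [ 0.4468  0.0081  0.1    -0.0898 -0.0065] meas [ 0.447   0.008   0.0995 -0.0896 -0.0061]
[[0.0,0.0,0.0,-0.001,0.0,0.0,-1],[0.0,0.0,0.0,0.0,0.0,0.0,-1],[0.0,-0.001,0.0,0.001,0.0,0.0,-1],[0.0,-0.001,0.0,0.001,0.0,0.0,-1],[0.0,-0.001,0.0,0.001,0.0,0.0,-1],[0.0,-0.001,0.0,0.001,0.0,0.0,-1],[0.0,-0.001,0.0,0.001,0.0,0.0,-1]]
pred s [0.003 0.002 0.002 0.001 0.001 0.001 0.001] r [-0.01  -0.006 -0.003 -0.003 -0.003 -0.003 -0.003]
```

```bash
python3 -m handwheel '[[0,0,0,-0.001,0,0,-1],[0,0,0,0,0,0,-1],[0,-0.001,0,0.001,0,0,-1],[0,-0.001,0,0.001,0,0,-1],[0,-0.001,0,0.001,0,0,-1],[0,-0.001,0,0.001,0,0,-1],[0,-0.001,0,0.001,0,0,-1]]' && python3 bal.py step .447 .008 .1 -.09 1 8
```

```text
time: 13.98
eef_pos: [0.447, 0.008, 0.0995]
tcp_rot: [0.045, 0.999, 0.002, -0.001]
contact_force: [-0.2, 0.8, -9.4]
opening: 0.271
finger_force: 101.2
t 14.175 pred [0.001 0.002] x [ 0.0044  0.0023  0.026   0.0043 -0.0062] sd [0.008 0.044 0.047 0.006 0.006] lag [-0.003  0.    -0.   ]
z [('t', 0.011, 0.005), ('s', -0.004, -0.005), ('t', 0.011, 0.003), ('s', -0.004, -0.004)] cmd [ 0.4468  0.0079  0.1    -0.0898 -0.0033] meas [ 0.447   0.0078  0.0995 -0.0897 -0.003 ]
[[0.0,0.003,0.0,-0.004,0.0,0.0,-1],[0.0,0.002,0.0,-0.003,0.0,0.0,-1],[0.0,0.001,0.0,-0.001,0.0,0.0,-1],[0.0,0.0,0.0,0.0,0.0,0.0,-1],[0.0,0.0,0.0,0.0,0.0,0.0,-1],[0.0,0.0,0.0,0.0,0.0,0.0,-1],[0.0,0.0,0.0,0.0,0.0,0.0,-1],[0.0,0.0,0.0,0.0,0.0,0.0,-1]]
pred s [ 0.004  0.004  0.003  0.002  0.001  0.001  0.    -0.   ] r [-0.016 -0.013 -0.006 -0.003 -0.003 -0.003 -0.003 -0.003]
```

```bash
python3 -m handwheel '[[0,0.003,0,-0.004,0,0,-1],[0,0.002,0,-0.003,0,0,-1],[0,0.001,0,-0.001,0,0,-1],[0,0,0,0,0,0,-1],[0,0,0,0,0,0,-1],[0,0,0,0,0,0,-1],[0,0,0,0,0,0,-1],[0,0,0,0,0,0,-1]]' && python3 bal.py step .447 .008 .1 -.09 1 8
```

```text
time: 15.18
eef_pos: [0.447, 0.008, 0.0995]
tcp_rot: [0.045, 0.999, 0.002, -0.001]
contact_force: [-0.4, -0.4, -8.9]
opening: 0.267
finger_force: 101.2
t 15.375 pred [-0.    -0.002] x [-0.0094 -0.0252  0.0219  0.0045 -0.0064] sd [0.008 0.045 0.047 0.006 0.006] lag [-0.003  0.    -0.   ]
z [('t', 0.002, -0.002), ('s', -0.015, -0.007), ('t', 0.0, 0.003), ('s', -0.016, -0.004)] cmd [ 0.4468  0.0079  0.1    -0.0898 -0.0033] meas [ 0.447   0.0078  0.0995 -0.0897 -0.003 ]
[[0.0,-0.008,0.0,0.014,0.0,0.0,-1],[0.0,-0.005,0.0,0.009,0.0,0.0,-1],[0.0,-0.002,0.0,0.003,0.0,0.0,-1],[0.0,0.0,0.0,0.0,0.0,0.0,-1],[0.0,0.001,0.0,-0.001,0.0,0.0,-1],[0.0,0.001,0.0,-0.001,0.0,0.0,-1],[0.0,0.001,0.0,-0.001,0.0,0.0,-1],[0.0,0.0,0.0,-0.001,0.0,0.0,-1]]
pred s [-0.012 -0.011 -0.008 -0.006 -0.004 -0.002 -0.001 -0.   ] r [ 0.041  0.025  0.006 -0.003 -0.006 -0.006 -0.006 -0.006]
```

```bash
python3 -m handwheel '[[0,-0.008,0,0.014,0,0,-1],[0,-0.005,0,0.009,0,0,-1],[0,-0.002,0,0.003,0,0,-1],[0,0,0,0,0,0,-1],[0,0.001,0,-0.001,0,0,-1],[0,0.001,0,-0.001,0,0,-1],[0,0.001,0,-0.001,0,0,-1],[0,0,0,-0.001,0,0,-1]]' && python3 bal.py step .441 -.042 .097 -.1 6 7
```

```text
time: 16.38
eef_pos: [0.447, 0.008, 0.0995]
tcp_rot: [0.045, 0.999, 0.003, -0.001]
contact_force: [0.3, -0.0, -8.5]
opening: 0.268
finger_force: 101.2
t 16.575 pred [-0.     0.007] x [-0.0142 -0.0342  0.0173  0.0047 -0.0066] sd [0.008 0.045 0.047 0.006 0.006] lag [-0.006  0.    -0.   ]
z [('t', -0.003, -0.007), ('s', -0.018, -0.004), ('t', -0.003, 0.004), ('s', -0.022, -0.005)] cmd [ 0.4468  0.0077  0.1    -0.0898 -0.0065] meas [ 0.4469  0.0076  0.0995 -0.0896 -0.0062]
[[0.0,-0.007,0.0,0.004,0.0,0.0,-1],[0.001,-0.024,0.001,-0.004,0.0,0.001,-1],[0.002,-0.06,0.003,-0.004,0.0,0.002,-1],[0.003,-0.101,0.005,0.004,0.0,0.003,-1],[0.003,-0.128,0.006,0.012,0.0,0.003,-1],[0.003,-0.133,0.007,0.013,0.0,0.003,-1],[0.003,-0.13,0.007,0.008,0.0,0.003,-1]]
pred s [-0.017 -0.014 -0.007 -0.002  0.    -0.002 -0.004] r [ 0.006 -0.019 -0.019  0.006  0.031  0.034  0.019]
```

```bash
python3 -m handwheel '[[0,-0.007,0,0.004,0,0,-1],[0.001,-0.024,0.001,-0.004,0,0.001,-1],[0.002,-0.06,0.003,-0.004,0,0.002,-1],[0.003,-0.101,0.005,0.004,0,0.003,-1],[0.003,-0.128,0.006,0.012,0,0.003,-1],[0.003,-0.133,0.007,0.013,0,0.003,-1],[0.003,-0.13,0.007,0.008,0,0.003,-1]]' && python3 bal.py step .432 -.092 .093 -.112 6 7
```

```text
time: 17.45
eef_pos: [0.441, -0.0434, 0.0963]
tcp_rot: [0.05, 0.999, -0.009, -0.002]
contact_force: [0.1, 0.1, -8.2]
opening: 0.268
finger_force: 101.1
t 17.65 pred [-0.004 -0.007] x [ 0.0023  0.0178  0.0144  0.0051 -0.0069] sd [0.008 0.044 0.047 0.006 0.006] lag [ 0.019 -0.     0.   ]
z [('t', 0.009, 0.008), ('s', -0.011, -0.009), ('t', 0.011, 0.006), ('s', -0.008, -0.006)] cmd [ 0.4411 -0.0421  0.0969 -0.0993  0.0187] meas [ 0.4412 -0.0421  0.0964 -0.099   0.0187]
[[0.0,0.014,0.0,-0.031,0.0,0.0,-1],[0.002,-0.008,0.002,-0.032,0.0,0.001,-1],[0.005,-0.052,0.006,-0.019,0.0,0.002,-1],[0.008,-0.097,0.009,-0.004,0.0,0.003,-1],[0.01,-0.126,0.012,0.007,0.0,0.004,-1],[0.01,-0.131,0.012,0.008,0.0,0.004,-1],[0.01,-0.128,0.012,0.002,0.0,0.004,-1]]
pred s [ 0.005  0.007  0.009  0.009  0.007  0.003 -0.   ] r [-0.079 -0.082 -0.041  0.006  0.041  0.044  0.025]
```

```bash
python3 -m handwheel '[[0,0.014,0,-0.031,0,0,-1],[0.002,-0.008,0.002,-0.032,0,0.001,-1],[0.005,-0.052,0.006,-0.019,0,0.002,-1],[0.008,-0.097,0.009,-0.004,0,0.003,-1],[0.01,-0.126,0.012,0.007,0,0.004,-1],[0.01,-0.131,0.012,0.008,0,0.004,-1],[0.01,-0.128,0.012,0.002,0,0.004,-1]]' && python3 bal.py step .421 -.1392 .090 -.1215 6 7
```

```text
time: 18.52
eef_pos: [0.4321, -0.0941, 0.0926]
tcp_rot: [0.056, 0.998, -0.012, -0.002]
contact_force: [-0.2, -0.3, -8.8]
opening: 0.268
finger_force: 101.1
t 18.725 pred [-0.    -0.015] x [ 0.0338  0.0795  0.0182  0.0054 -0.0073] sd [0.008 0.044 0.047 0.006 0.006] lag [ 0.025  0.    -0.   ]
z [('t', 0.032, 0.027), ('s', 0.011, -0.011), ('t', 0.037, 0.007), ('s', 0.022, -0.003)] cmd [ 0.4321 -0.0922  0.093  -0.1118  0.025 ] meas [ 0.4323 -0.0924  0.0926 -0.1117  0.0251]
[[0.001,0.038,-0.004,-0.072,0.0,0.0,-1],[0.003,0.01,-0.001,-0.06,0.0,0.001,-1],[0.007,-0.042,0.004,-0.03,0.0,0.002,-1],[0.012,-0.091,0.008,-0.005,0.0,0.002,-1],[0.014,-0.12,0.01,0.008,0.0,0.003,-1],[0.015,-0.125,0.01,0.008,0.0,0.003,-1],[0.015,-0.121,0.01,0.002,0.0,0.003,-1]]
pred s [0.042 0.04  0.034 0.027 0.019 0.011 0.005] r [-0.201 -0.164 -0.069  0.009  0.05   0.05   0.031]
```

```bash
python3 bal.py step .4321 -.0922 .0925 -.1118 1 6 0
```

```text
t 18.725 pred [0.034 0.08 ] x [ 0.0338  0.0795  0.0182  0.0054 -0.0073] sd [0.008 0.044 0.047 0.006 0.006] lag [ 0.025  0.    -0.   ]
z [] cmd [ 0.4321 -0.0922  0.093  -0.1118  0.025 ] meas [ 0.4321 -0.0922  0.093  -0.1118  0.025 ]
[[0.0,0.033,-0.002,-0.056,0.0,0.0,-1],[0.0,0.025,0.0,-0.042,0.0,0.0,-1],[0.0,0.012,0.001,-0.021,0.0,0.0,-1],[0.0,0.005,0.001,-0.008,0.0,0.0,-1],[0.0,0.003,0.001,-0.004,0.0,0.0,-1],[0.0,0.003,0.001,-0.004,0.0,0.0,-1]]
pred s [0.041 0.038 0.03  0.02  0.013 0.008] r [-0.151 -0.107 -0.041 -0.     0.012  0.012]
```

```bash
python3 -m handwheel '[[0,0.033,-0.002,-0.056,0,0,-1],[0,0.025,0,-0.042,0,0,-1],[0,0.012,0.001,-0.021,0,0,-1],[0,0.005,0.001,-0.008,0,0,-1],[0,0.003,0.001,-0.004,0,0,-1],[0,0.003,0.001,-0.004,0,0,-1]]' && python3 bal.py step .421 -.1392 .090 -.1215 6 7
```

```text
time: 19.48
eef_pos: [0.4322, -0.0929, 0.0922]
tcp_rot: [0.056, 0.998, -0.006, -0.001]
contact_force: [-0.5, 0.5, -8.1]
opening: 0.27
finger_force: 101.4
t 19.675 pred [ 0.008 -0.029] x [ 0.031   0.0455  0.0221  0.0055 -0.0075] sd [0.008 0.043 0.047 0.006 0.006] lag [ 0.012 -0.     0.   ]
z [('t', 0.034, 0.021), ('s', 0.014, -0.008), ('t', 0.035, 0.004), ('s', 0.021, -0.0)] cmd [ 0.4322 -0.092   0.0926 -0.1118  0.0124] meas [ 0.4323 -0.0922  0.0922 -0.1119  0.0125]
[[0.001,0.029,-0.003,-0.056,0.0,0.0,-1],[0.003,0.002,0.0,-0.047,0.0,0.001,-1],[0.007,-0.047,0.004,-0.023,0.0,0.002,-1],[0.012,-0.094,0.006,-0.001,0.0,0.002,-1],[0.014,-0.122,0.008,0.011,0.0,0.003,-1],[0.015,-0.127,0.008,0.011,0.0,0.003,-1],[0.015,-0.124,0.008,0.006,0.0,0.003,-1]]
pred s [0.035 0.034 0.029 0.023 0.017 0.01  0.005] r [-0.164 -0.135 -0.06   0.009  0.047  0.047  0.031]
```

```bash
sed -i 's/A=3.93/A=4.5/; s/^L=.075; c=1.03/L=.075; c=1.08/' bal.py; python3 bal.py step .421 -.1392 .090 -.1215 6 7 0
```

```text
t 19.675 pred [0.031 0.046] x [ 0.031   0.0455  0.0221  0.0055 -0.0075] sd [0.008 0.043 0.047 0.006 0.006] lag [ 0.012 -0.     0.   ]
z [] cmd [ 0.4322 -0.092   0.0926 -0.1118  0.0124] meas [ 0.4322 -0.092   0.0926 -0.1118  0.0124]
[[0.001,0.03,-0.003,-0.058,0.0,0.0,-1],[0.003,0.004,-0.001,-0.049,0.0,0.001,-1],[0.007,-0.046,0.003,-0.024,0.0,0.002,-1],[0.012,-0.094,0.006,-0.002,0.0,0.002,-1],[0.014,-0.122,0.008,0.011,0.0,0.003,-1],[0.015,-0.127,0.008,0.012,0.0,0.003,-1],[0.015,-0.124,0.008,0.006,0.0,0.003,-1]]
pred s [0.035 0.033 0.029 0.024 0.017 0.01  0.005] r [-0.17  -0.142 -0.063  0.006  0.047  0.05   0.031]
```

```bash
python3 -m handwheel '[[0.001,0.03,-0.003,-0.058,0,0,-1],[0.003,0.004,-0.001,-0.049,0,0.001,-1],[0.007,-0.046,0.003,-0.024,0,0.002,-1],[0.012,-0.094,0.006,-0.002,0,0.002,-1],[0.014,-0.122,0.008,0.011,0,0.003,-1],[0.015,-0.127,0.008,0.012,0,0.003,-1],[0.015,-0.124,0.008,0.006,0,0.003,-1]]' && python3 bal.py step .421 -.1392 .090 -.1215 2 6
```

```text
time: 20.55
eef_pos: [0.4206, -0.1416, 0.0896]
tcp_rot: [0.06, 0.998, -0.016, -0.002]
contact_force: [0.2, 0.7, -9.0]
opening: 0.271
finger_force: 101.6
t 20.75 pred [ 0.005 -0.021] x [ 0.0133  0.0419  0.024   0.0056 -0.0076] sd [0.008 0.044 0.047 0.006 0.006] lag [ 0.031  0.    -0.   ]
z [('t', 0.016, 0.005), ('s', -0.0, -0.003), ('t', 0.018, 0.003), ('s', 0.004, -0.0)] cmd [ 0.4208 -0.1392  0.09   -0.1212  0.0312] meas [ 0.421  -0.1395  0.0896 -0.1213  0.0318]
[[0.0,0.02,-0.001,-0.033,0.0,0.0,-1],[0.0,0.017,-0.001,-0.029,0.0,0.0,-1],[0.0,0.011,0.0,-0.018,0.0,0.0,-1],[0.0,0.007,0.0,-0.012,0.0,0.0,-1],[0.0,0.006,0.0,-0.009,0.0,0.0,-1],[0.0,0.006,0.0,-0.009,0.0,0.0,-1]]
pred s [0.018 0.018 0.014 0.01  0.006 0.004] r [-0.072 -0.06  -0.025 -0.006  0.003  0.003]
```

```bash
python3 -m handwheel '[[0,0.02,-0.001,-0.033,0,0,-1],[0,0.017,-0.001,-0.029,0,0,-1],[0,0.011,0,-0.018,0,0,-1],[0,0.007,0,-0.012,0,0,-1],[0,0.006,0,-0.009,0,0,-1],[0,0.006,0,-0.009,0,0,-1]]' && python3 bal.py step .5006 -.149 .0895 -.122 8 9
```

```text
time: 21.5
eef_pos: [0.421, -0.1392, 0.0895]
tcp_rot: [0.06, 0.998, -0.002, -0.001]
contact_force: [-0.2, 0.6, -9.2]
opening: 0.265
finger_force: 101.6
t 21.7 pred [ 0.004 -0.013] x [-0.0045 -0.013   0.0241  0.0055 -0.0075] sd [0.008 0.043 0.047 0.006 0.006] lag [ 0.003 -0.     0.   ]
z [('t', 0.003, -0.006), ('s', -0.009, 0.002), ('t', 0.001, -0.001), ('s', -0.01, 0.002)] cmd [ 0.4209 -0.139   0.0899 -0.1212  0.003 ] meas [ 0.421  -0.1392  0.0895 -0.1212  0.0034]
[[-0.003,-0.003,0.0,0.005,0.0,0.0,-1],[-0.021,-0.001,0.0,0.002,0.0,0.0,-1],[-0.055,0.0,0.0,-0.001,0.0,0.0,-1],[-0.1,0.001,0.001,-0.002,0.0,0.0,-1],[-0.146,0.001,0.001,-0.003,0.0,0.0,-1],[-0.18,0.001,0.001,-0.003,0.0,0.0,-1],[-0.198,0.001,0.001,-0.002,0.0,0.0,-1],[-0.201,0.001,0.001,-0.002,0.0,0.0,-1],[-0.201,0.001,0.001,-0.002,0.0,0.0,-1]]
pred s [-0.006 -0.005 -0.004 -0.003 -0.001 -0.001 -0.001 -0.001 -0.   ] r [ 0.019  0.009 -0.    -0.003 -0.006 -0.006 -0.003 -0.003 -0.003]
```

```bash
python3 -m handwheel '[[-0.003,-0.003,0,0.005,0,0,-1],[-0.021,-0.001,0,0.002,0,0,-1],[-0.055,0,0,-0.001,0,0,-1],[-0.1,0.001,0.001,-0.002,0,0,-1],[-0.146,0.001,0.001,-0.003,0,0,-1],[-0.18,0.001,0.001,-0.003,0,0,-1],[-0.198,0.001,0.001,-0.002,0,0,-1],[-0.201,0.001,0.001,-0.002,0,0,-1],[-0.201,0.001,0.001,-0.001,0,0,-1]]' && python3 bal.py meas
python3 - <<'E'
from h import *
for n,b in(('top',(200,100,330,260)),('scene',(170,150,300,270))):
    im=eyes.read_camera(n)[:,:,::-1]; x0,y0,x1,y1=b; cv2.imwrite(f'pics/{n}g.png',cv2.resize(im[y0:y1,x0:x1],None,fx=3.7,fy=3.7,interpolation=cv2.INTER_CUBIC))
a=cv2.imread('pics/topg.png');b=cv2.imread('pics/sceneg.png'); h=min(a.shape[0],b.shape[0],590); a=a[:h];b=b[:h,:800-a.shape[1]]
cv2.imwrite('pics/g.png',np.hstack([a[:h],b[:h]])); print(h,a.shape)
E
```

```text
time: 22.82
eef_pos: [0.5003, -0.1485, 0.0887]
tcp_rot: [0.061, 0.998, 0.0, -0.001]
contact_force: [0.2, 0.9, -9.4]
opening: 0.272
finger_force: 101.6
top 22.825 -0.0355 [ 0.5003 -0.1485  0.0887 -0.1211  0.    ]
scene 22.875 -0.0501 [ 5.002e-01 -1.484e-01  8.870e-02 -1.211e-01  1.000e-04]
top 22.925 -0.036 [ 0.5002 -0.1484  0.0888 -0.1211  0.    ]
scene 22.975 -0.0536 [ 0.5003 -0.1485  0.0888 -0.1212  0.    ]
444 (444, 481, 3)
```

View pics/g.png

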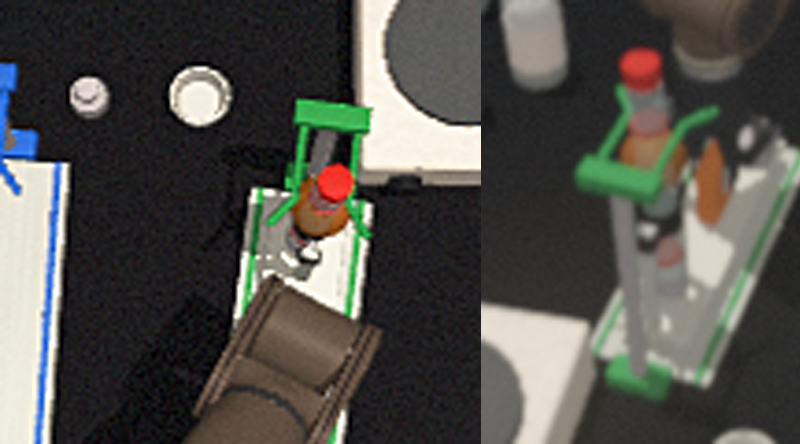

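```bash
python3 -m handwheel '[[0,0,0.008,0,0,0,-1],[0,0,0.018,0,0,0,-1],[0,0,0.028,0,0,0,-1],[0,0,0.036,0,0,0,-1],[0,0,0.041,0,0,0,-1],[0,0,0.044,0,0,0,-1],[0,0,0.046,0,0,0,-1],[0,0,0.047,0,0,0,-1],[0,0,0.048,0,0,0,-1],[0,0,0.049,0,0,0,-1],[0,0,0.049,0,0,0,-1]]'
```

```text
time: 24.5
eef_pos: [0.5008, -0.1487, 0.0694]
tcp_rot: [0.061, 0.998, -0.0, -0.001]
contact_force: [-0.1, -0.6, -8.7]
opening: 0.271
finger_force: 101.6
```

```bash
python3 -m handwheel '[[0,0,0.001,0,0,0,-1],[0,0,0.002,0,0,0,-1],[0,0,0.002,0,0,0,-1]]'; python3 -m handwheel '[[0,0,0.001,0,0,0,-1],[0,0,0.001,0,0,0,-1]]'
```

```text
time: 24.88
eef_pos: [0.5008, -0.1488, 0.0693]
tcp_rot: [0.061, 0.998, 0.0, -0.001]
contact_force: [-3.9, 1.8, -0.7]
opening: 0.267
finger_force: 102.7
time: 25.12
eef_pos: [0.5008, -0.1487, 0.0693]
tcp_rot: [0.06, 0.998, 0.0, -0.001]
contact_force: [-5.7, 1.8, 3.1]
opening: 0.267
finger_force: 103.0
```

```bash
python3 -m handwheel '[[0,0,0,0,0,0,-1],[0,0,0,0,0,0,-1]]' 20; python3 -m handwheel '[[0,0,0,0,0,0,-0.3],[0,0,0,0,0,0,0],[0,0,0,0,0,0,0.5],[0,0,0,0,0,0,0.8],[0,0,0,0,0,0,0.8],[0,0,-0.05,0,0,0,0.8],[0,0,-0.15,0,0,0,0.8],[0,0,-0.3,0,0,0,0.8],[0.05,0,-0.45,0,0,0,0.8],[0.1,0,-0.5,0,0,0,0.8],[0.1,0,-0.5,0,0,0,0.8]]'
python3 - <<'E'
from h import *
cv2.imwrite('pics/w9.png',eyes.read_camera('wrist')[:,:,::-1])
im=eyes.read_camera('top')[:,:,::-1]; im2=eyes.read_camera('scene')[:,:,::-1]
cv2.imwrite('pics/end.png',np.hstack([cv2.resize(np.ascontiguousarray(im[110:250,165:305]),(400,400),interpolation=2),cv2.resize(np.ascontiguousarray(im2[150:290,180:320]),(400,400),interpolation=2)]))
s=monitor.get_state(); print(s['eef_pos'],s['contact_force'],s['opening'])
E
```

```text
time: 25.38
eef_pos: [0.5008, -0.1488, 0.0693]
tcp_rot: [0.06, 0.998, -0.0, -0.001]
contact_force: [-5.4, 1.6, 2.3]
opening: 0.269
finger_force: 103.0
time: 26.75
eef_pos: [0.4618, -0.1442, 0.2707]
tcp_rot: [0.061, 0.998, -0.001, 0.002]
contact_force: [-0.4, -0.4, -0.8]
opening: 0.902
finger_force: 0.0
[ 0.46114744 -0.14359716  0.26652364] [ 0.22671539 -0.85375663  0.21962723] 0.8989119400327875
```

View pics/end.png

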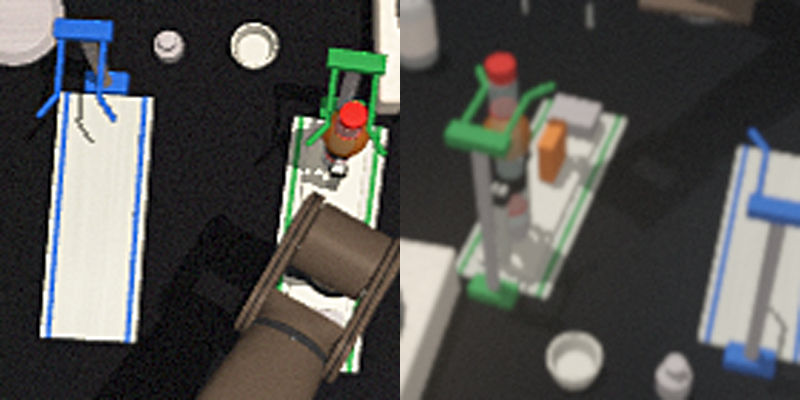

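View pics/w9.png

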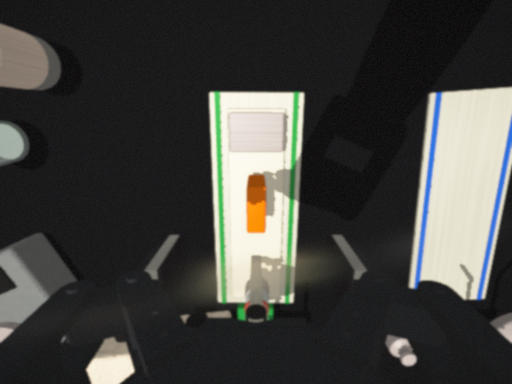

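Run:
```python
from h import *
P['wrist']={k:np.array(v) for k,v in eyes.camera_params('wrist').items()}
g=lambda u,v,z:onz('wrist',(u,v),z)[:2]
nr=(g(209,93,.006)+g(304,93,.006))/2; far=(g(217,303,.006)+g(296,303,.006))/2; d=far-nr; yaw=np.arctan2(d[1],d[0]); ex=np.array([np.cos(yaw),np.sin(yaw)]);o=nr+.14*ex
for n,p in dict(cw=(g(228,112,.05)+g(286,112,.05))/2,gripmid=(g(248,232,.091)+g(265.5,232,.091))/2,foot=(g(229,109,.018)+g(288,109,.018))/2).items(): q=p-o; print(n,(q@ex).round(4),(q@[-ex[1],ex[0]]).round(4))
print(o,yaw)
```

```text
cw -0.1147 0.0004
gripmid 0.0258 -0.0001
foot -0.119 0.0026
[ 0.49911147 -0.14660999] -0.12101125653187754
```

```bash
python3 -c "
from plant import ctrl
print(ctrl.sign_off())"
```

```text
the job is handed in; nothing more can be done
None
```

The carrier now stands docked in the green rack, square and centred to within a few millimetres, with the column upright between the prongs and the gripper clear. I balanced it clear of both racks for over 5 s on the way and handed the job in after about 27 s of the 72 s allowed.

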